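# Shut the pizza oven's side door and drop its locking pin

### The arm

A 6-joint arm with a two-finger parallel gripper is mounted at the origin on the work surface. World frame = base frame: x ahead of the robot, y to its left, z up, the work surface at z = 0. Lengths are in m, angles in degrees, forces in N, time in s.
With the tool pointing down it reaches from about 0.4 to 0.825 m from the base axis. Payload 7 kg.
Tool frame: the origin (TCP) lies midway between the tips of the shut fingers; the grasp point (between the pads) lies 19 mm behind it (r.grip_point_offset is the z of the grasp point in the tool frame, in m); z points along the fingers, y is the line along which they close (so a half turn about z gives the same grasp; the last joint's range is limited). The gripper opens to 88 mm and grips with 3 to 60 N. Pads are 19 mm wide; open, the fingers measure 130 mm over their backs; the gripper's body (78 mm by 193 mm) begins 47 mm behind the grasp point.
Start: joints at [-59.009, 20.546, 0.682, 0, -70.136, -16.507], TCP at [0.169, -0.654, 0.227] pointing down, gripper open.
Joint ranges: [-176.03, 176.03], [-82.01, 121.73], [-58.28, 71.71], [-173.87, 95.51], [-174.79, -0.11], [-173.66, 173.66]. Speed limits (degrees/s): [136.94, 136.94, 172.46, 180, 180, 180].

### API

Orientations are given as [roll, pitch, yaw] about the fixed x, y, z axes, in that order (R = Rz(yaw) Ry(pitch) Rx(roll)).
In Python, from plant import r, viewer, recognise, outline_of, pinpoint gives the robot as it stands.
- The arm moves only by the tool move_arm, never from a script. Its argument "targets" is a list of rows, each a list of 2 entries, a list of its own where there are three numbers: the shift along the tool's x, y, z in cm, then the turn, a rotation vector about the tool's x, y, z in rad. A call has 1 to 5 rows; each row is the pose to reach, as a shift and turn from the pose commanded when the call began, along the tool's axes at that moment; what a row does not reach only later rows make up. A row lasts 1/8 s, in which the tool goes at most 62.5 mm and 10.7 degrees, less where a joint would pass 70% of its speed; a pose out of reach is approached as far as the arm can. A call with a gripper value outside its range is refused whole. "jaw" is the finger opening in cm, from 0 to 8.76, set as the call begins (left out, the last holds). The fingers move at their own pace and stop on an object; "squeeze" is the grip in N (left out, the last holds). Time passes only in rows, so rows that repeat a pose let the fingers close. It gives the time, the measured TCP pose, the force, the opening and the grip force at its end, in the units of the state.
- r.get_state(): the state, without advancing time (a new reading comes with each control period).
- viewer.capture(name): name is "scene" or "top" or "wrist"; returns a dict with "image" (400x640x3 uint8, blue, green, red), "intrinsics" (3x3 intrinsics, pixels), "D" ([k1, k2, p1, p2, k3] as OpenCV has them; the pictures are not rectified), "camera_from_world" (4x4, takes a point from world to camera coordinates). Camera axes: x right, y up, looking along -z (the intrinsics and any distortion apply to the point x, -y, -z); pixel columns grow to the right and rows downward; lengths in m; the calibration is good to about 2 mm. A picture is of the moment at which its call begins. There is no depth.
- r.close_job(): hands the job in; it is judged then, once.
Trained networks look in the newest picture that a camera, given by its name, has taken for a name from the list of things; names that differ only in an ending like _2 or _b are one class to them, and where a whole thing is asked for, a point or a joint stands for the part that bears it (a point fixed in the world has none). Each returns a list of dicts, best first, with "score" (0 to 1); they miss things now and then, are a little off and sometimes report something else, mostly with a low value. They report only what shows in the picture. A call takes as long as a camera call. They do not tell look-alikes from the thing itself.
- recognise(label, camera): "box" ([left, top, right, bottom] in pixels, round what is visible of it).
- outline_of(label, camera): "mask" (400x640 bool, what is visible of it) and "box" ([left, top, right, bottom] in pixels, round what is visible of it).
- pinpoint(label, camera): "location" ([row, column] in pixels: a listed point, or the origin of a listed thing).
The state is a dict: "time_s": time; "joints": joint angles; "qd": joint speeds; "joint_torque": joint torques, N m; "tcp_pos": TCP position; "eef_rot": TCP orientation; "contact_force": force on the tool from outside, world axes, zero at the start; "moment": the same for the moment, N m; "gripper_width": finger opening in m; "gripper_force": force on a finger pad.
Only numpy, scipy, OpenCV 4.12 (cv2) and the standard library are available. Lean on these libraries where they do the work, as an engineer would, in place of code of your own. Each camera call takes 0.05 s, during which the arm holds its last target. There are 200 camera calls.

### The job

Push the pizza oven's side door fully shut, then take the yellow cranked locking pin from its parking block, reach its foot in under the oven's guard plate and feel along the hidden floor until the pin drops into its hole. Leave it fully home and upright in front of the door's red strap, let go of it, and be gentle: never lean on the oven with the pin, and leave the other things where they are.

Things in the scene. Friction and masses are not known exactly. Their poses are not given: they have to be found in the camera images.
- oven: Grey tabletop pizza oven, fixed, 360 x 420 x 240 high. Origin on the counter under the middle of the face towards the robot, the plane x=0 (mm, oven frame); x points into the oven, y left along the face, z up. This face bears the door and, centred on y=-110, the steel lock housing (160 wide), which does not give. The pin must never press on the oven with more than 35 N (all contacts summed).
- lock_mouth (a point): On the oven: middle of the housing's mouth, floor height (oven x=-66, y=-110, z=120; oven axes). Above it the front edge of the guard plate, a roof at z=154 to 158 from here to the face. The mouth opens to -x, 34 high, 72 wide (y=-146 to -74, side walls all the way in). The level floor goes on inside; outside, a dark sill, same height, runs out to x=-120.
- search_start (a point): On the oven, hidden under the guard plate: a good place to set the stub's tip down and start to feel (oven x=-30, y=-138, z=120; oven axes; solid floor here). The only hole is oblong: 20 long in x (-40 to -20), 12 wide in y, 16 deep. Its centre lies anywhere from 6 to 50 mm to the left (+y) of here, y=-132 to y=-88, different each time, to be found by feel only.
- door (a joint): Angle (rad) of the oven's dark side door, 215 wide, 170 high, left of the lock housing: 0 is fully shut on its stop, positive is open towards the robot. Starts 0.25 to 0.6 open; upright hinge at its left (+y) edge; stays where it is left; about 1 N at the strap moves it.
- door_hinge (a point): Point on the door's hinge axis at the mid height of the red strap (oven frame x=0, y=190, z=166). Its axes turn with the door and equal the oven's when shut.
- strap_push (a point): Middle height of the front of the red strap, a flat bar on the door, 20 high, 4 thick; a good place to push. In door_hinge's frame at x=-74, y=-215; the strap runs from y=-185 to -340. Shut, its front lies at oven x=-74, z=156 to 176: it crosses just in front of the guard plate, and the pin's arm goes in under it.
- pin: Yellow cranked locking pin, loose, 0.14 to 0.25 kg. Upright flat shank 20 (x) x 12 (y) x 105 high; from its foot an arm 10 wide, 8 thick reaches along +x to x=68; under it at x=60 a 10 mm round stub points down 14, tip tapered. Origin: shank's centre at the arm's underside. Home: arm and shank flat on floor and sill, arm pointing along the oven's +x, stub in the hole.
- pin_tip (a point): Centre of the stub's lower end, pin frame x=60, y=0, z=-14.
- pin_grip (a point): Place to grip the shank, across its 12 mm thickness (fingers closing along the pin's y): pin frame x=0, y=0, z=87, 18 below the top.
- park: Dark wooden parking block, fixed, 120 x 50 x 20 high, origin under its centre. The pin stands on it, stub loose in a 17 mm square hole, shank 30 mm from the middle towards the block's -x, arm along the block's +x. Lift it straight up.
- spatula: Yellow silicone spatula lying flat, 200 long. Leave alone.
- cruet: Glass cruet with stopper, 72 across, 170 high. Leave alone.
- bowl: Grey ceramic bowl, 124 across, 55 high. Leave alone.
- mill: Wooden pepper mill, 54 across, 140 high. Leave alone.
- tomatoes: Tin with a red band, 74 across, 110 high. Leave alone.
Mind the look-alikes: they are no part of the job. Of the things that look like the pin, the smallest one is meant.

How it is judged (in metres and radians):
On the way, in this order (a step that is already met when the one before it is completed fails the run):
1. the side door is fully shut (within 0.03 rad) (value of joint door below 0.03 rad), for 0.2 s.
2. the pin's stub is under the guard plate (x of pin_tip in the frame of oven between -0.055 and 0 m and y of pin_tip in the frame of oven between -0.146 and -0.074 m and z of pin_tip in the frame of oven between 0.1 and 0.154 m), for 0.1 s.
At the end, for the whole second after the job is handed in: The door is shut within 0.04 rad; the pin stands upright (within 0.08 rad) and still, with its stub at least 11 mm of its 14 mm down in the hidden hole under the guard plate (value of joint door below 0.04 rad and z of pin_tip in the frame of oven between 0.1 and 0.109 m and x of pin_tip in the frame of oven between -0.04 and -0.02 m and y of pin_tip in the frame of oven between -0.138 and -0.082 m and angle between pin's own z axis and vertical below 0.08 rad and linear speed of pin below 0.02 m/s); the robot touches nothing.
It fails at once if the pin presses on the oven with more than 35 N (contact force between pin and oven above 35 N).
It fails at once if a bystander is moved more than 30 mm (distance of any of spatula, cruet, bowl, mill, tomatoes from where it was at the start of the episode above 0.03 m).
It also fails if it takes over 72 s, if anything falls off the work surface, if the arm or the gripper's body presses on something with over 40 N, if the wrist force passes 120 N, or if a joint passes its speed limit or range.

## Working session

There is one attempt and no reset: what is moved stays moved. The work goes in short steps, Python scripts to look and compute and a tool call to move; the robot and the scene stay as the last step left them, time stands still between calls to the robot, and variables do not carry over. Pictures are saved under pics/ and viewed, at most 10 in all, crops included, and the job is handed in when it is done.

Besides the shell and the picture viewer there is one more tool, called after "Call:" as name([rows], argument=value, ...), one row to a line, values as JSON. move_arm: Moves the arm, as the interface text tells. Its arguments: {"type":"object","properties":{"targets":{"type":"array","items":{"type":"array"}},"jaw":{"type":"number"},"squeeze":{"type":"number"}},"required":["targets"]}

```bash
mkdir -p pics; ls; cat > h.py <<'E'
import numpy as np, cv2
from scipy.spatial.transform import Rotation as R
from plant import r, viewer, recognise, outline_of, pinpoint
def ray(c,uv):
    p=cv2.undistortPoints(np.array([[uv]],float),c["intrinsics"],np.array(c["D"]))[0,0]
    T=np.array(c["camera_from_world"]); d=T[:3,:3].T@np.array([p[0],-p[1],-1]); o=-T[:3,:3].T@T[:3,3]
    return o,d
def onz(c,uv,z):
    o,d=ray(c,uv); return o+d*(z-o[2])/d[2]
def proj(c,P):
    T=np.array(c["camera_from_world"]); q=(T[:3,:3]@np.atleast_2d(P).T).T+T[:3,3]
    q=q*[1,-1,-1]
    return cv2.projectPoints(q,np.zeros(3),np.zeros(3),c["intrinsics"],np.array(c["D"]))[0][:,0]
def tri(*cr):
    A=np.zeros((3,3));b=np.zeros(3)
    for c,uv in cr:
        o,d=ray(c,uv);d=d/np.linalg.norm(d);M=np.eye(3)-np.outer(d,d);A+=M;b+=M@o
    return np.linalg.solve(A,b)
E
python3 - <<'E'
from h import *
np.set_printoptions(precision=3,suppress=True)
ims=[]
for n in("scene","top"):
    c=viewer.capture(n); cv2.imwrite(f"pics/{n}0.png",c["image"]); print(n,np.array(c["camera_from_world"]).tolist())
    for l in("pin","park","oven","lock_mouth","strap_push","door_hinge","pin_tip","pin_grip","search_start"):
        print(l,[(np.round(d["location"]).tolist(),round(d["score"],2)) for d in pinpoint(l,n)][:5])
    for l in ("pin","park","spatula","door"):
        print(l,"box",[(np.round(d["box"]).tolist(),round(d["score"],2)) for d in recognise(l,n)][:5])
print(r.get_state())
E
```

```text
pics
scene [[0.6347431695515794, 0.7725228550600691, 0.01759395116097202, -0.33365469789904184], [-0.5971234658910568, 0.47592045081210504, 0.6457114610885074, 0.188557123089628], [0.49045354029700655, -0.420366700523058, 0.763378780096415, -1.462552886640102], [0.0, 0.0, 0.0, 1.0]]
pin [([257.0, 154.0], 0.97), ([272.0, 200.0], 0.75), ([246.0, 249.0], 0.71)]
park [([283.0, 206.0], 0.72)]
oven [([196.0, 444.0], 0.74)]
lock_mouth [([245.0, 327.0], 0.74)]
strap_push [([182.0, 350.0], 0.83)]
door_hinge [([194.0, 444.0], 0.6)]
pin_tip [([239.0, 218.0], 0.93), ([261.0, 126.0], 0.81)]
pin_grip [([251.0, 189.0], 0.87), ([211.0, 267.0], 0.76), ([219.0, 164.0], 0.61)]
search_start [([259.0, 323.0], 0.59)]
pin box [([217.0, 204.0, 273.0, 251.0], 0.88), ([187.0, 241.0, 219.0, 288.0], 0.82), ([119.0, 212.0, 174.0, 264.0], 0.8), ([298.0, 172.0, 456.0, 231.0], 0.64), ([418.0, 166.0, 450.0, 182.0], 0.63)]
park box [([181.0, 263.0, 232.0, 304.0], 0.64)]
spatula box [([330.0, 134.0, 388.0, 183.0], 0.73)]
door box [([303.0, 176.0, 458.0, 229.0], 0.97), ([336.0, 135.0, 388.0, 183.0], 0.62)]
top [[-0.001
[... 1031 characters left out ...]
 246.0, 277.0], 0.72), ([281.0, 187.0, 319.0, 226.0], 0.56), ([235.0, 122.0, 305.0, 193.0], 0.35)]
door box [([233.0, 117.0, 326.0, 204.0], 0.76), ([174.0, 190.0, 208.0, 215.0], 0.56), ([407.0, 209.0, 423.0, 228.0], 0.28)]
{'time_s': 1.4, 'joints': array([-59.01 ,  20.548,   0.682,  -0.   , -70.137, -16.507]), 'qd': array([-0.048,  0.006,  0.007, -0.011,  0.004,  0.   ]), 'joint_torque': array([  0.003, -58.239,  29.33 ,   7.003,   0.012,   0.   ]), 'tcp_pos': array([ 0.169, -0.654,  0.227]), 'eef_rot': array([ 179.998,   -0.   , -165.517]), 'contact_force': array([-0.178, -0.553, -0.019]), 'moment': array([-0.044,  0.014, -0.011]), 'gripper_force': 0.0, 'gripper_width': 0.08744239963319617}
```

View pics/scene0.png

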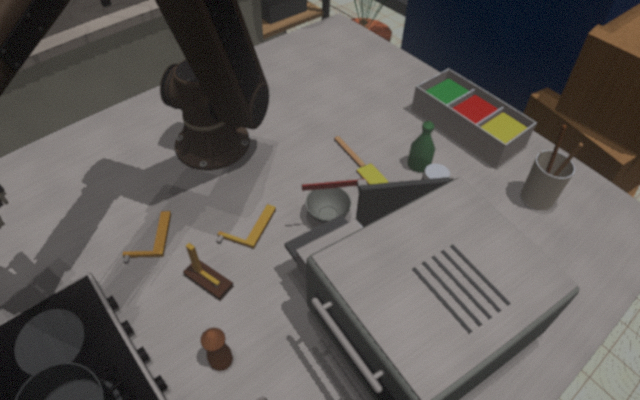

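View pics/top0.png

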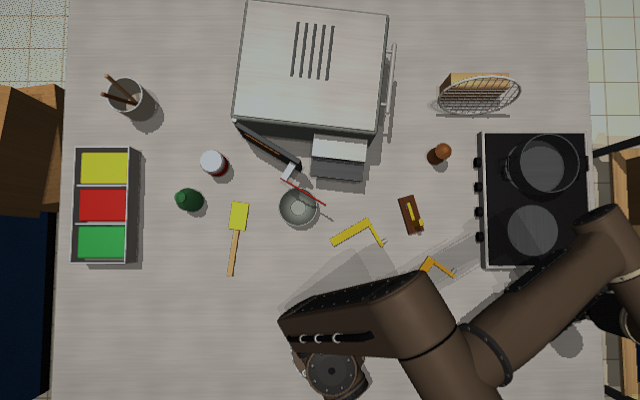

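Scene: candidates for the pin are the one standing in the dark block (scene 208,270; top 412,215), a larger one lying at (scene 255,228; top 358,232), and another lying at (scene 155,237; top 436,266). Only the one in the block fits the description. Next is a close crop to check that and to get the oven corners.

```bash
python3 - <<'E'
import cv2
a=cv2.imread("pics/top0.png")[100:250,225:435]; cv2.imwrite("pics/c1.png",cv2.resize(a,None,fx=3.8,fy=3.8,interpolation=cv2.INTER_CUBIC))
a=cv2.imread("pics/scene0.png")[160:310,100:300]; cv2.imwrite("pics/c2.png",cv2.resize(a,None,fx=4,fy=4,interpolation=cv2.INTER_CUBIC))
E
```

```text
(no output)
```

View pics/c1.png

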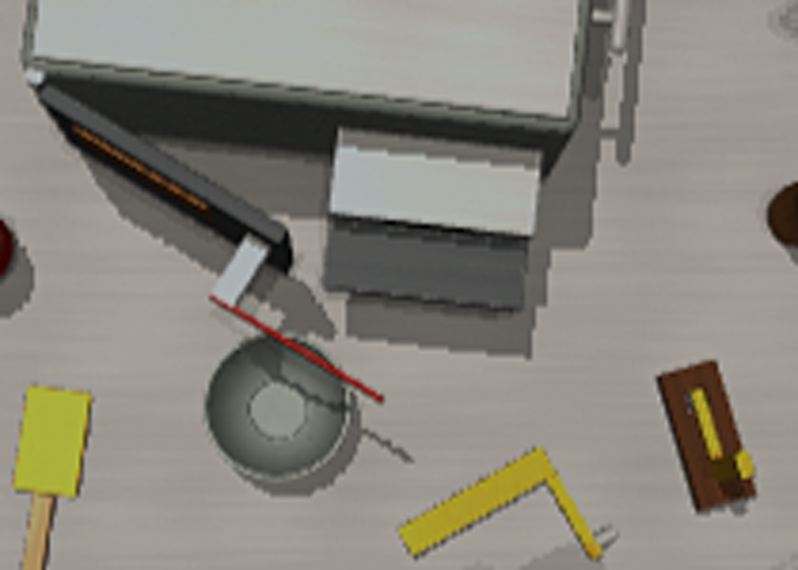

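View pics/c2.png

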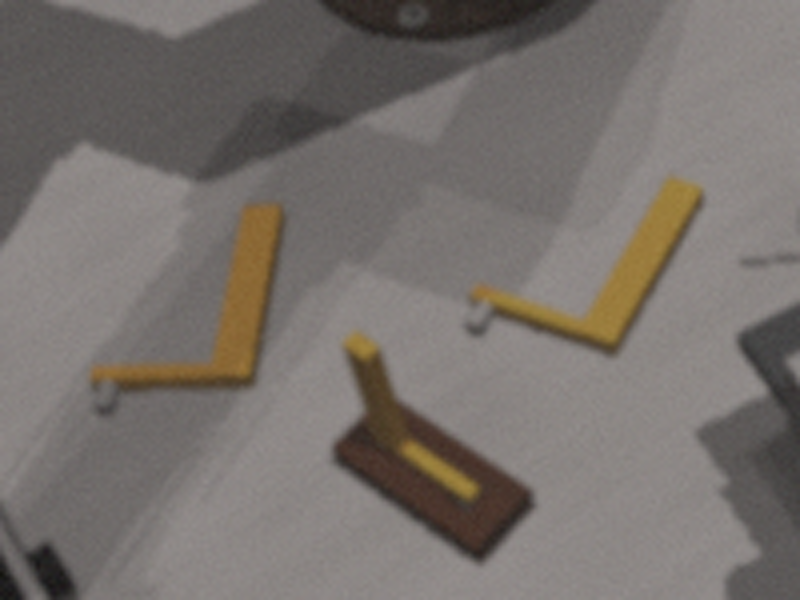

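Top crop: the oven's front edge runs (28,68)–(575,130), the guard plate's front edge (330,213)–(533,236), and the strap (212,297)–(382,400) over the bowl. The block corners are (657,376), (715,360), (757,495) and (700,513), with the pin top at (744,465). The scene crop confirms that the pin in the block is the smallest of the three.

```bash
cat > fit.py <<'E'
from h import *
from scipy.optimize import least_squares
def fit():
    c=viewer.capture("top"); s=viewer.capture("scene")
    px=lambda l: np.array(l)/3.8+[225,100]
    sp=lambda l: np.array(l)/4+[100,160]
    def T(p,P): 
        a=p[2]; return np.array(P)@np.array([[np.cos(a),np.sin(a),0],[-np.sin(a),np.cos(a),0],[0,0,1]])+[p[0],p[1],0]
    OP=np.array([[0,210,240],[0,-210,240],[-66,-30,158],[-66,-190,158],[-120,-30,120],[-120,-190,120]])/1e3
    ou=px([[28,68],[573,130],[330,213],[533,236],[323,290],[522,310]])
    fo=least_squares(lambda p:(proj(c,T(p,OP))-ou).ravel(),[.57,0,0])
    PP=np.array([[60,25,20],[60,-25,20],[-60,-25,20],[-60,25,20]])/1e3
    pu=px([[657,376],[715,360],[757,495],[700,513]])
    PS=np.array([[-30,0,125]])/1e3
    fp=least_squares(lambda p:np.r_[(proj(c,T(p,PP))-pu).ravel(),(proj(c,T(p,PS))-px([[744,464]])).ravel(),(proj(s,T(p,PS))-sp([[362,346]])).ravel()],[.45,-.2,.3])
    return c,s,T,fo,fp,px
if __name__=="__main__":
    np.set_printoptions(precision=4,suppress=True)
    c,s,T,fo,fp,px=fit()
    print("oven",fo.x,np.degrees(fo.x[2]),fo.fun); print("park",fp.x,np.degrees(fp.x[2]),fp.fun)
    h=T(fo.x,[[0,.19,.166]])[0]; print("hinge",h)
    def st(th,y,x=-.074,z=.176):
        a=fo.x[2]+th; return h+np.array([np.cos(a)*x-np.sin(a)*y, np.sin(a)*x+np.cos(a)*y, z-.166])
    u=px([[212,297],[382,400]])
    sols=[least_squares(lambda t:(proj(c,[st(t[0],-.185),st(t[0],-.340)])-u).ravel(),[s0]) for s0 in(-.4,.4)]
    for q in sols: print("door",q.x,q.fun)
    th=min(sols,key=lambda q:q.cost).x[0]
    for t in(th,0): print("strap y -215,-185,-340",st(t,-.215),st(t,-.185),st(t,-.340))
    print("pin shank",T(fp.x,[[-.03,0,.107]])," scene px oven?",proj(s,T(fo.x,[[-.066,-.03,.158],[-.066,-.19,.158],[0,.21,.24],[0,-.21,.24]])))
E
python3 fit.py
```

```text
oven [ 0.6566  0.0741 -0.1171] -6.707914606900072 [-2.9456 -0.0292  2.484   0.9023  0.0535 -0.2262  0.4138 -0.0287 -0.0964
 -0.8095  0.1166  0.0466]
park [ 0.4217 -0.2653  0.2876] 16.4778978944495 [ 0.1329 -0.3754 -0.3401 -0.5597 -0.1325 -0.3156 -0.0038 -0.5928  0.0375
 -0.0981 -1.0381 -1.3572]
hinge [0.6788 0.2628 0.166 ]
door [-0.43] [-0.3534 -0.1828  0.5256  0.3622]
door [-0.43] [-0.3534 -0.1828  0.5256  0.3622]
strap y -215,-185,-340 [0.5037 0.1176 0.176 ] [0.5193 0.1432 0.176 ] [0.4387 0.0109 0.176 ]
strap y -215,-185,-340 [0.5802 0.0579 0.176 ] [0.5837 0.0877 0.176 ] [ 0.5656 -0.0663  0.176 ]
pin shank [[ 0.3929 -0.2738  0.107 ]]  scene px oven? [[354.3414 218.6511]
 [294.2323 249.2648]
 [458.7109 171.9815]
 [301.8748 253.5077]]
```

```bash
cat >> h.py <<'E'
def O2W(P,o):
    a=o[2]; return np.array([o[0]+np.cos(a)*P[0]-np.sin(a)*P[1], o[1]+np.sin(a)*P[0]+np.cos(a)*P[1], P[2]])
def go(pos,yaw,pos0=None,eul0=None):
    """shift cm, turn rad in tool axes from current (or given) pose to world pos, tool down, yaw deg"""
    s=r.get_state(); p0=s["tcp_pos"] if pos0 is None else np.array(pos0)
    R0=R.from_euler("xyz",s["eef_rot"] if eul0 is None else eul0,degrees=True)
    R1=R.from_euler("xyz",[180,0,yaw],degrees=True)
    return np.round(R0.inv().apply(np.array(pos)-p0)*100,2).tolist(), np.round((R0.inv()*R1).as_rotvec(),3).tolist()
E
python3 - <<'E'
from h import *
print(go([.44,-.35,.26],-176)); E0=[180,0,-176]
print(go([.43,.075,.26],173.3,[.44,-.35,.26],E0))
print(go([.43,.075,.157],173.3,[.44,-.35,.26],E0))
E
```

```text
([-33.85, 22.6, -3.35], [0.0, -0.0, 0.183])
([-1.97, 42.47, 0.0], [-0.0, -0.0, 0.187])
([-1.97, 42.47, 10.3], [-0.0, -0.0, 0.187])
```

Call:
move_arm([
  [[-33.9, 22.6, -3.4], [0, 0, 0.18]],
  [[-33.9, 22.6, -3.4], [0, 0, 0.18]],
  [[-33.9, 22.6, -3.4], [0, 0, 0.18]],
  [[-33.9, 22.6, -3.4], [0, 0, 0.18]],
  [[-33.9, 22.6, -3.4], [0, 0, 0.18]],
], jaw=0)

```text
time_s: 2.12
tcp_pos: [0.3775, -0.42, 0.2531]
eef_rot: [-180.0, 0.0, -175.8]
contact_force: [1.3, -0.4, 0.3]
gripper_width: 0.0432
gripper_force: 0.0
```

```bash
python3 - <<'E'
from h import *
s=r.get_state();print(s["time_s"],s["tcp_pos"],s["eef_rot"],s["gripper_width"],s["joints"])
print(go([.43,.075,.24],173.3))
E
```

```text
2.125 [ 0.37750913 -0.4200262   0.25307244] [-1.79969662e+02  3.59721415e-02 -1.75828023e+02] 0.04315975457628718 [-2.81931276e+01  9.21147190e+00 -1.11821889e+01  6.79698962e-03
 -6.95597149e+01 -5.76372761e+01]
([-8.84, 48.99, 1.29], [-0.0, 0.001, 0.19])
```

Call:
move_arm([
  [[-4, 6, 0], [0, 0, 0.04]],
  [[-6, 12, 0], [0, 0, 0.08]],
  [[-7, 18, 0], [0, 0, 0.12]],
  [[-8, 24, 0], [0, 0, 0.16]],
  [[-8.8, 30, 0], [0, 0, 0.19]],
])

```text
time_s: 2.75
tcp_pos: [0.442, -0.1187, 0.2529]
eef_rot: [180.0, 0.1, 173.2]
contact_force: [2.1, 0.7, 0.3]
gripper_width: 0.0007
gripper_force: 0.0
```

```bash
python3 - <<'E'
from h import *
s=r.get_state();print(s["time_s"],s["tcp_pos"],s["eef_rot"],s["gripper_width"],s["joints"])
print(go([.43,.075,.24],173.3),go([.43,.075,.157],173.3))
E
```

```text
2.75 [ 0.4420203  -0.1186688   0.25286914] [1.79989403e+02 5.66099786e-02 1.73216104e+02] 0.0006847677278003146 [ 9.75394669e+00 -1.56658263e+00 -2.29836091e+01  6.39977931e-03
 -6.85256892e+01 -1.06540177e+02]
([3.48, 19.09, 1.29], [0.0, 0.001, -0.001]) ([3.49, 19.09, 9.59], [0.0, 0.001, -0.001])
```

Call:
move_arm([
  [[2.5, 6, 0], [0, 0, 0]],
  [[3.5, 12, 0], [0, 0, 0]],
  [[3.5, 18, 3], [0, 0, 0]],
  [[3.5, 19.1, 8], [0, 0, 0]],
  [[3.5, 19.1, 9.6], [0, 0, 0]],
])

```text
time_s: 3.38
tcp_pos: [0.4281, 0.0739, 0.1541]
eef_rot: [-179.9, -0.2, 173.4]
contact_force: [-0.8, 0.0, -0.0]
gripper_width: 0.0001
gripper_force: 0.0
```

```bash
python3 - <<'E'
from h import *
s=r.get_state();print(s["time_s"],s["tcp_pos"],s["contact_force"],go([.5707,.0590,.157],173.3))
c=viewer.capture("top");cv2.imwrite("pics/t1.png",c["image"])
for n in("top",):
  print([(d["location"],d["score"]) for d in pinpoint("strap_push",n)])
E
```

```text
3.375 [0.4280827  0.07392329 0.15407006] [-0.80719235  0.03715956 -0.03912024] ([-14.34, 0.15, -0.34], [-0.002, -0.003, 0.002])
[([183.3, 292.1], 0.71)]
```

Call:
move_arm([
  [[-3, 0, 0], [0, 0, 0]],
  [[-6, 0, 0], [0, 0, 0]],
  [[-8.5, 0, 0], [0, 0, 0]],
  [[-11, 0, 0], [0, 0, 0]],
  [[-13, 0, 0], [0, 0, 0]],
])

```text
time_s: 4.1
tcp_pos: [0.5597, 0.0572, 0.1576]
eef_rot: [-180.0, 0.0, 173.2]
contact_force: [-1.1, 0.0, 0.3]
gripper_width: 0.0002
gripper_force: 0.7
```

Call:
move_arm([
  [[-0.4, 0, 0], [0, 0, 0]],
  [[-0.8, 0, 0], [0, 0, 0]],
  [[-1.1, 0, 0], [0, 0, 0]],
  [[-1.4, 0, 0], [0, 0, 0]],
  [[-1.4, 0, 0], [0, 0, 0]],
])

```text
time_s: 4.72
tcp_pos: [0.5704, 0.0564, 0.1566]
eef_rot: [-180.0, -0.2, 173.3]
contact_force: [-9.7, 1.6, 5.6]
gripper_width: 0.0005
gripper_force: 4.7
```

Call:
move_arm([
  [[3, 0, 0], [0, 0, 0]],
  [[8, 0, -2], [0, 0, 0]],
  [[12, -4, -6], [0, 0, -0.08]],
  [[14, -10, -9], [0, 0, -0.2]],
  [[15, -16, -10], [0, 0, -0.3]],
], jaw=6)

```text
time_s: 5.35
tcp_pos: [0.4083, -0.0741, 0.2564]
eef_rot: [180.0, 0.3, -169.1]
contact_force: [1.8, -0.2, 0.0]
gripper_width: 0.0448
gripper_force: 0.0
```

```bash
python3 - <<'E'
from h import *
from fit import fit
s=r.get_state();print(s["time_s"],s["tcp_pos"],s["eef_rot"])
c,s_,T,fo,fp,px=fit()
a=np.degrees(fp.x[2]); g=T(fp.x,[[-.03,0,.107]])[0]
print(go([g[0],g[1],.22],a-180))
c=viewer.capture("scene")
print([(d["box"],d["score"]) for d in recognise("door","scene")])
print("strap shut proj (push, ends)",proj(c,[O2W([-.074,-.025,.166],fo.x),O2W([-.074,-.15,.166],fo.x)]))
print([(d["location"],d["score"]) for d in pinpoint("strap_push","scene")])
E
```

```text
5.35 [ 0.40831949 -0.07412463  0.25636423] [ 179.99322818    0.29143217 -169.13294606]
([5.05, -19.09, 3.62], [-0.0, 0.005, -0.104])
[([309.5, 174.3, 458.2, 240.0], 0.64), ([188.8, 243.8, 219.4, 287.0], 0.58), ([330.8, 130.2, 387.6, 190.1], 0.28)]
strap shut proj (push, ends) [[354.35629303 213.24673288]
 [307.95284923 236.66464341]]
[([212.3, 355.2], 0.65)]
```

Door is shut: strap_push is detected within 1 px of its predicted shut position. Next, move above the pin.

Call:
move_arm([
  [[1.3, -4.8, 0.6], [0, 0, -0.03]],
  [[2.6, -9.6, 1.2], [0, 0, -0.06]],
  [[4, -14.4, 2], [0, 0, -0.1]],
  [[5, -18.8, 2.6], [0, 0, -0.1]],
  [[5, -19.1, 2.6], [0, 0, -0.1]],
])

```text
time_s: 6.22
tcp_pos: [0.3943, -0.2717, 0.2263]
eef_rot: [179.9, -0.2, -163.9]
contact_force: [0.2, 0.4, 0.1]
gripper_width: 0.0599
gripper_force: 0.0
```

```bash
python3 - <<'E'
from h import *
from fit import fit
np.set_printoptions(precision=4,suppress=True)
c,s,T,fo,fp,px=fit()
w=viewer.capture("wrist"); im=w["image"].copy()
print(r.get_state()["tcp_pos"],r.get_state()["eef_rot"])
P=T(fp.x,np.array([[-30,0,125],[60,25,20],[60,-25,20],[-60,-25,20],[-60,25,20]])/1e3)
print(proj(w,P)); 
for q in proj(w,P): cv2.circle(im,tuple(int(v) for v in np.clip(q,-999,999)),3,(255,0,255),1)
cv2.imwrite("pics/w1.png",im)
for l in("pin_grip","pin","park"): print(l,[(d["location"],d["score"]) for d in pinpoint(l,"wrist")])
E
```

```text
[ 0.3946 -0.2698  0.2274] [ 179.9636   -0.0501 -163.7772]
[[321.6906 197.0801]
 [345.0126 251.7344]
 [300.7728 251.9778]
 [298.1713 144.9794]
 [346.0774 144.6946]]
pin_grip [([190.4, 532.8], 0.93), ([191.1, 321.2], 0.61)]
pin [([211.4, 436.5], 0.89), ([176.3, 323.4], 0.72), ([56.8, 300.8], 0.72)]
park [([198.5, 324.0], 0.82)]
```

View pics/w1.png

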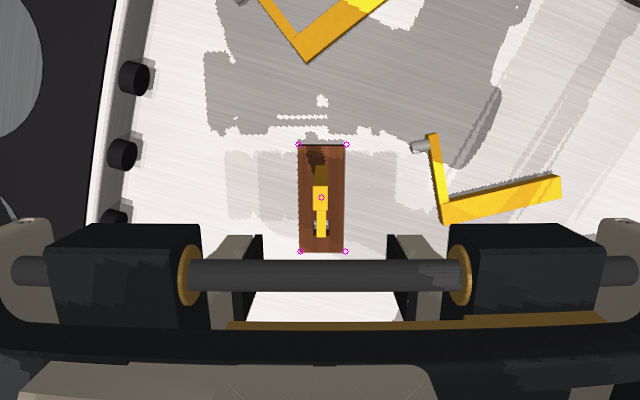

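Wrist picture: the predicted block corners and the pin top (320,197) match to within 1–2 px. The two larger pins lie well clear. Descending to grip.

```bash
python3 - <<'E'
from h import *
print(go([.3929,-.2735,.089],-163.5))
E
```

```text
([0.29, -0.34, 13.91], [-0.0, 0.0, -0.003])
```

Call:
move_arm([
  [[0.3, -0.2, 3], [0, 0, 0]],
  [[0.3, -0.3, 7], [0, 0, 0]],
  [[0.3, -0.3, 11], [0, 0, 0]],
  [[0.3, -0.3, 13.9], [0, 0, 0]],
  [[0.3, -0.3, 13.9], [0, 0, 0]],
])

```text
time_s: 7.15
tcp_pos: [0.3911, -0.2732, 0.0876]
eef_rot: [179.9, -0.2, -163.7]
contact_force: [0.3, 1.2, 1.0]
gripper_width: 0.0601
gripper_force: 0.0
```

Call:
move_arm([
  [[0, 0, 0], [0, 0, 0]],
  [[0, 0, 0], [0, 0, 0]],
  [[0, 0, 0], [0, 0, 0]],
  [[0, 0, 0], [0, 0, 0]],
  [[0, 0, 0], [0, 0, 0]],
], jaw=0, squeeze=30)

```text
time_s: 7.78
tcp_pos: [0.3921, -0.2744, 0.0891]
eef_rot: [-180.0, 0.0, -163.8]
contact_force: [-0.7, -0.2, -0.8]
gripper_width: 0.0157
gripper_force: 0.0
```

```bash
python3 - <<'E'
from h import *
s=r.get_state();print(s["tcp_pos"],s["eef_rot"],s["contact_force"],s["moment"],s["gripper_width"],s["gripper_force"])
E
```

```text
[ 0.39212006 -0.27439015  0.08908533] [-1.79990646e+02  1.13080496e-02 -1.63798346e+02] [-0.69762479 -0.20629121 -0.80693532] [-0.05956231  0.00705944  0.04282522] 0.0156926336360655 0.0
```

Call:
move_arm([
  [[0, 0, 0], [0, 0, 0]],
  [[0, 0, 0], [0, 0, 0]],
  [[0, 0, 0], [0, 0, 0]],
])

```text
time_s: 8.15
tcp_pos: [0.3921, -0.2744, 0.089]
eef_rot: [-180.0, -0.0, -163.8]
contact_force: [-0.9, 0.5, 3.1]
gripper_width: 0.0119
gripper_force: 30.0
```

Call:
move_arm([
  [[0, 0, -1], [0, 0, 0]],
  [[0, 0, -2], [0, 0, 0]],
  [[0, 0, -4], [0, 0, 0]],
  [[0, 0, -8], [0, 0, 0]],
  [[0, 0, -12], [0, 0, 0]],
])

```text
time_s: 8.78
tcp_pos: [0.3918, -0.2742, 0.2105]
eef_rot: [180.0, -0.0, -163.8]
contact_force: [1.0, -1.4, -1.4]
gripper_width: 0.0117
gripper_force: 30.0
```

```bash
python3 - <<'E'
from h import *
w=viewer.capture("scene"); a=w["image"][130:330,120:360]; cv2.imwrite("pics/s2.png",cv2.resize(a,None,fx=3,fy=3,interpolation=cv2.INTER_CUBIC))
s=r.get_state();print(s["tcp_pos"],s["eef_rot"],s["contact_force"],s["moment"],s["gripper_width"],s["gripper_force"])
E
```

```text
[ 0.39424137 -0.27559085  0.21625654] [-179.68903201    0.32338503 -163.73140898] [ 2.04333066 -2.1511451   3.93305317] [-0.53600181 -0.53372648  0.07243518] 0.011545830682681736 29.996922612190247
```

View pics/s2.png

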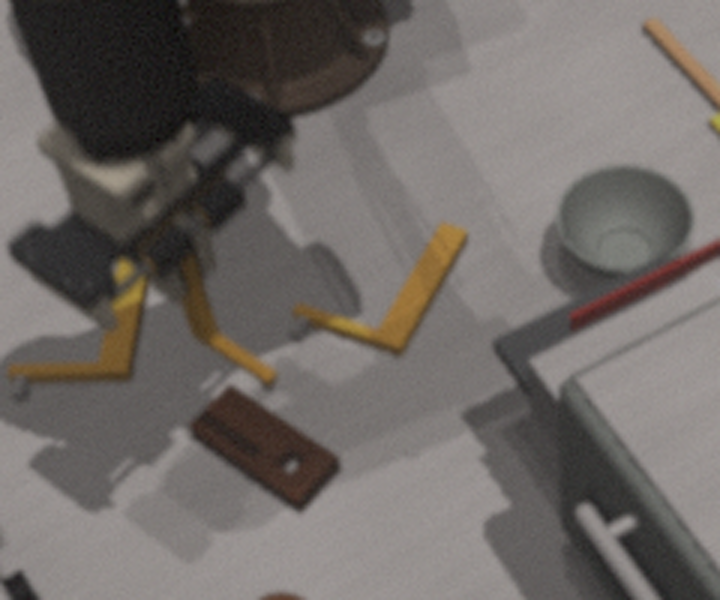

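The pin hangs from the gripper and the block is empty. I'll check the oven's yaw and y using the shut red strap and work out the approach.

```bash
python3 - <<'E'
from h import *
from fit import fit
np.set_printoptions(precision=4,suppress=True)
c,s,T,fo,fp,px=fit(); o=fo.x
im=c["image"].astype(int); b,g,rr=im[...,0],im[...,1],im[...,2]
m=(rr>90)&(rr-g>50)&(rr-b>50); m[:140]=0; m[230:]=0; m[:,:255]=0; m[:,:][:,400:]=0
v,u=np.nonzero(m); print(len(u),u.min(),u.max(),v.min(),v.max())
W=np.array([onz(c,(a+0.,b+0.),.176)[:2] for a,b in zip(u,v)])
k=np.polyfit(W[:,1],W[:,0],1); print("strap yaw",-np.degrees(np.arctan(k[0])),"oven yaw",np.degrees(o[2]))
a=o[2]; D=W-o[:2]; X=D@[np.cos(a),np.sin(a)]; Y=D@[-np.sin(a),np.cos(a)]
print("x mean (exp -72)",X.mean(),"y range (exp -.150 .005)",Y.min(),Y.max())
yaw=np.degrees(a)+180
p1=O2W([-.195,-.112,.235],o); p2=O2W([-.195,-.112,.211],o)
print(p1,p2,go(p1,yaw))
print(r.get_state()["time_s"])
E
```

```text
73 302 351 155 161
strap yaw -6.434186759950825 oven yaw -6.707914606900072
x mean (exp -72) -0.07102519257433636 y range (exp -.150 .005) -0.14558984025492563 -0.0018769820199045267
[ 0.4498 -0.0144  0.235 ] [ 0.4498 -0.0144  0.211 ] ([-12.7, 23.41, -2.35], [-0.002, 0.005, 0.4])
8.925
```

Call:
move_arm([
  [[-1, 4, -1], [0, 0, 0.05]],
  [[-3, 9, -2], [0, 0, 0.15]],
  [[-6.5, 14, -2.3], [0, 0, 0.25]],
  [[-10, 19, -2.3], [0, 0, 0.35]],
  [[-12.7, 23.4, -2.3], [0, 0, 0.4]],
])

```text
time_s: 9.55
tcp_pos: [0.4485, -0.0121, 0.2313]
eef_rot: [180.0, -0.0, 173.2]
contact_force: [1.3, 0.1, -3.2]
gripper_width: 0.0118
gripper_force: 30.0
```

Call:
move_arm([
  [[0, 0, 0], [0, 0, 0]],
  [[0, 0, 0], [0, 0, 0]],
  [[0, 0, 0], [0, 0, 0]],
])

```text
time_s: 9.93
tcp_pos: [0.4482, -0.0151, 0.2315]
eef_rot: [-180.0, -0.0, 173.2]
contact_force: [0.2, -0.7, -1.6]
gripper_width: 0.0119
gripper_force: 30.0
```

```bash
python3 - <<'E'
from h import *
from fit import fit
np.set_printoptions(precision=4,suppress=True)
c,s,T,fo,fp,px=fit(); o=fo.x
st=r.get_state(); print(st["tcp_pos"],st["eef_rot"],st["contact_force"],st["moment"])
yaw=np.degrees(o[2])+180
print(go(O2W([-.195,-.112,.211],o),yaw), go(O2W([-.095,-.112,.211],o),yaw))
t=st["tcp_pos"]; a=o[2]; f=np.array([np.cos(a),np.sin(a),0])
tip=t+.06*f+[0,0,-.083]; top=t+[0,0,.036]; foot=t+[0,0,-.069]
im=s["image"].copy()
for q in proj(s,[tip,foot]): cv2.circle(im,tuple(int(round(v)) for v in q),3,(255,0,255),1)
for q in proj(s,[O2W(p,o) for p in([-.066,-.03,.158],[-.066,-.19,.158],[-.12,-.03,.12],[-.12,-.19,.12])]): cv2.circle(im,tuple(int(round(v)) for v in q),2,(0,255,0),1)
cv2.imwrite("pics/s3.png",cv2.resize(im[120:320,200:420],None,fx=3.5,fy=3,interpolation=cv2.INTER_CUBIC))
E
```

```text
[ 0.4484 -0.0152  0.2318] [-179.995    -0.0119  173.194 ] [ 0.5234 -0.2291 -2.1384] [-0.0297 -0.0543  0.0722]
([-0.13, 0.09, 2.08], [-0.0, -0.0, -0.002]) ([-10.13, 0.11, 2.08], [-0.0, -0.0, -0.002])
```

View pics/s3.png

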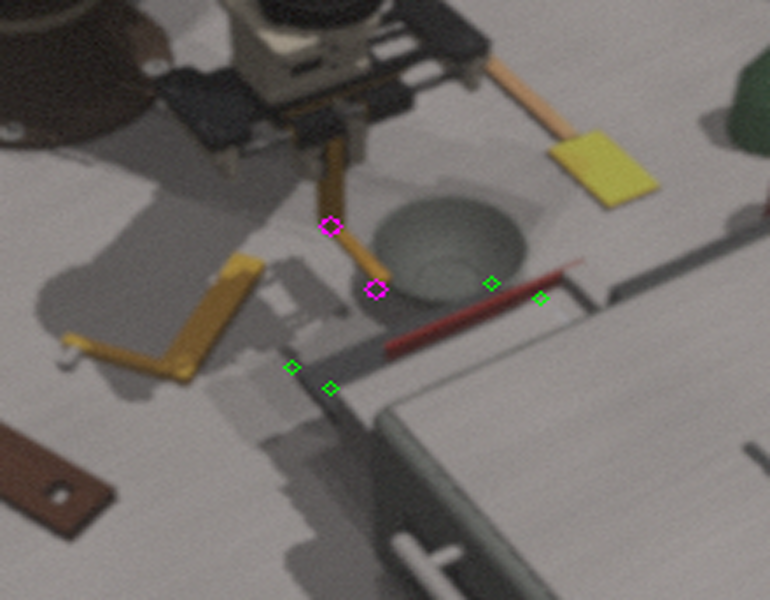

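Scene picture: the pin's foot (331,226) and tip (377,288) and the guard plate's right front corner (330,389) match the model. Lower, then go in under the strap.

Call:
move_arm([
  [[0, 0, 1], [0, 0, 0]],
  [[-0.5, 0.1, 2.0], [0, 0, 0]],
  [[-2, 0.1, 2.1], [0, 0, 0]],
  [[-4, 0.1, 2.1], [0, 0, 0]],
  [[-5.5, 0.1, 2.1], [0, 0, 0]],
])

```text
time_s: 10.65
tcp_pos: [0.5052, -0.0198, 0.2107]
eef_rot: [-180.0, -0.0, 173.3]
contact_force: [-0.5, 0.3, -2.4]
gripper_width: 0.0116
gripper_force: 30.0
```

Call:
move_arm([
  [[-1, 0, 0], [0, 0, 0]],
  [[-2, 0, 0], [0, 0, 0]],
  [[-3, 0, 0], [0, 0, 0]],
  [[-4, 0, 0], [0, 0, 0]],
  [[-4.9, 0, 0], [0, 0, 0]],
])

```text
time_s: 11.28
tcp_pos: [0.5528, -0.0254, 0.211]
eef_rot: [180.0, 0.0, 173.3]
contact_force: [0.1, 0.5, -2.5]
gripper_width: 0.0117
gripper_force: 30.0
```

```bash
cat > st.py <<'E'
from h import *
np.set_printoptions(precision=4,suppress=True)
o=np.array([0.6566,0.0741,-0.1171])
def S():
    st=r.get_state(); t=st["tcp_pos"]; a=o[2]; d=t[:2]-o[:2]
    M=np.array([[np.cos(a),np.sin(a)],[-np.sin(a),np.cos(a)]])
    print(round(st["time_s"],2),"tip oven xyz",np.r_[M@d+[.06,0],t[2]-.083]*1e3,st["eef_rot"],"F oven",M@st["contact_force"][:2],st["contact_force"][2],"M",st["moment"],st["gripper_width"])
if __name__=="__main__": S()
E
python3 st.py
```

```text
11.28 tip oven xyz [ -31.4783 -110.9287  127.9909] [179.9964   0.0085 173.2901] F oven [0.0584 0.4625] -2.531997521177443 M [-0.0336 -0.0233 -0.0369] 0.011722651737351363
```

Call:
move_arm([
  [[-0.1, -0.7, 0], [0, 0, 0]],
  [[-0.1, -1.4, 0], [0, 0, 0]],
  [[-0.1, -2.0, 0], [0, 0, 0]],
  [[-0.1, -2.5, 0], [0, 0, 0]],
  [[-0.1, -2.5, 0], [0, 0, 0]],
])

```text
time_s: 11.9
tcp_pos: [0.5501, -0.0507, 0.211]
eef_rot: [180.0, 0.0, 173.3]
contact_force: [-1.4, 0.3, -2.2]
gripper_width: 0.0117
gripper_force: 30.0
```

Call:
move_arm([
  [[0, 0, 0.2], [0, 0, 0]],
  [[0, 0, 0.4], [0, 0, 0]],
  [[0, 0, 0.55], [0, 0, 0]],
  [[0, 0, 0.65], [0, 0, 0]],
  [[0, 0, 0.7], [0, 0, 0]],
])

```text
time_s: 12.52
tcp_pos: [0.5502, -0.0502, 0.2038]
eef_rot: [-180.0, -0.0, 173.3]
contact_force: [-0.0, 0.1, -2.3]
gripper_width: 0.0117
gripper_force: 30.0
```

```bash
python3 st.py
```

```text
12.53 tip oven xyz [ -31.1312 -135.9271  120.7858] [-179.9949   -0.0097  173.2919] F oven [-0.0273  0.0995] -2.2947348331776283 M [-0.0279  0.0389  0.0146] 0.011735040794477737
```

No contact yet, so I'll lower in 0.3 mm steps.

Call:
move_arm([
  [[0, 0, 0.04], [0, 0, 0]],
  [[0, 0, 0.08], [0, 0, 0]],
  [[0, 0, 0.12], [0, 0, 0]],
  [[0, 0, 0.16], [0, 0, 0]],
  [[0, 0, 0.16], [0, 0, 0]],
])

```text
time_s: 13.15
tcp_pos: [0.5502, -0.0503, 0.2029]
eef_rot: [-180.0, 0.0, 173.3]
contact_force: [-4.7, 1.2, 6.4]
gripper_width: 0.0118
gripper_force: 30.0
```

```bash
python3 st.py
```

```text
13.15 tip oven xyz [ -31.0869 -136.0031  119.922 ] [-179.9999    0.0275  173.2927] F oven [-4.8534  0.6189] 6.3982220468622035 M [0.254  1.3142 0.0094] 0.011825127489859024
```

Call:
move_arm([
  [[0, 0.02, -0.02], [0, 0, 0]],
  [[0, 0.08, -0.02], [0, 0, 0]],
  [[0, 0.14, -0.02], [0, 0, 0]],
  [[0, 0.2, -0.02], [0, 0, 0]],
  [[0, 0.25, -0.02], [0, 0, 0]],
], squeeze=50)

```text
time_s: 13.78
tcp_pos: [0.5509, -0.0481, 0.2028]
eef_rot: [-180.0, 0.0, 173.3]
contact_force: [-1.8, -2.7, 4.6]
gripper_width: 0.0121
gripper_force: 50.0
```

```bash
python3 st.py
```

```text
13.78 tip oven xyz [ -30.6883 -133.705   119.7613] [-179.9802    0.0464  173.2784] F oven [-1.5194 -2.9116] 4.602817322808134 M [-1.4548  0.3338 -0.1809] 0.012105268649556892
```

Call:
move_arm([
  [[0, 0.05, 0], [0, 0, 0]],
  [[0, 0.1, 0], [0, 0, 0]],
  [[0, 0.15, 0], [0, 0, 0]],
  [[0, 0.2, 0], [0, 0, 0]],
  [[0, 0.25, 0], [0, 0, 0]],
])

```text
time_s: 14.4
tcp_pos: [0.5511, -0.0453, 0.2027]
eef_rot: [180.0, 0.0, 173.3]
contact_force: [-0.2, -2.9, 4.5]
gripper_width: 0.0117
gripper_force: 50.0
```

Call:
move_arm([
  [[0, 0.05, 0], [0, 0, 0]],
  [[0, 0.1, 0], [0, 0, 0]],
  [[0, 0.15, 0], [0, 0, 0]],
  [[0, 0.2, 0], [0, 0, 0]],
  [[0, 0.25, 0], [0, 0, 0]],
])

```text
time_s: 15.02
tcp_pos: [0.5511, -0.0428, 0.2025]
eef_rot: [180.0, 0.0, 173.3]
contact_force: [0.1, -3.6, 4.8]
gripper_width: 0.0118
gripper_force: 50.0
```

Call:
move_arm([
  [[0, 0.05, 0], [0, 0, 0]],
  [[0, 0.1, 0], [0, 0, 0]],
  [[0, 0.15, 0], [0, 0, 0]],
  [[0, 0.2, 0], [0, 0, 0]],
  [[0, 0.25, 0], [0, 0, 0]],
])

```text
time_s: 15.65
tcp_pos: [0.5507, -0.04, 0.2016]
eef_rot: [180.0, -0.1, 173.3]
contact_force: [-0.3, 0.5, -1.9]
gripper_width: 0.0118
gripper_force: 50.0
```

Contact is lost and z dropped about 1 mm, so the stub is over the hole. Lowering gently.

Call:
move_arm([
  [[0, 0, 0.05], [0, 0, 0]],
  [[0, 0, 0.1], [0, 0, 0]],
  [[0, 0, 0.15], [0, 0, 0]],
  [[0, 0, 0.2], [0, 0, 0]],
  [[0, 0, 0.2], [0, 0, 0]],
])

```text
time_s: 16.27
tcp_pos: [0.5514, -0.0404, 0.2005]
eef_rot: [-180.0, -0.0, 173.3]
contact_force: [-0.5, 0.1, -1.4]
gripper_width: 0.0119
gripper_force: 50.0
```

```bash
python3 st.py
```

```text
16.27 tip oven xyz [ -31.1545 -125.984   117.4828] [-179.9989   -0.0063  173.2841] F oven [-0.517  -0.0013] -1.4450483045147435 M [-0.0464 -0.0048 -0.0037] 0.011942196363672613
```

Call:
move_arm([
  [[0, 0, 0.06], [0, 0, 0]],
  [[0, 0, 0.12], [0, 0, 0]],
  [[0, 0, 0.18], [0, 0, 0]],
  [[0, 0, 0.24], [0, 0, 0]],
  [[0, 0, 0.24], [0, 0, 0]],
])

```text
time_s: 16.9
tcp_pos: [0.5514, -0.0404, 0.1981]
eef_rot: [-180.0, -0.0, 173.3]
contact_force: [0.0, -0.8, -2.6]
gripper_width: 0.012
gripper_force: 50.0
```

```bash
python3 st.py
```

```text
16.9 tip oven xyz [ -31.1313 -125.9766  115.0543] [-179.9982   -0.0073  173.2846] F oven [ 0.1119 -0.8052] -2.592794459539511 M [-0.0669  0.0084 -0.0043] 0.011961951183531277
```

Call:
move_arm([
  [[0, 0, 0.08], [0, 0, 0]],
  [[0, 0, 0.16], [0, 0, 0]],
  [[0, 0, 0.24], [0, 0, 0]],
  [[0, 0, 0.32], [0, 0, 0]],
  [[0, 0, 0.4], [0, 0, 0]],
])

```text
time_s: 17.52
tcp_pos: [0.5514, -0.0404, 0.1941]
eef_rot: [180.0, -0.0, 173.3]
contact_force: [-0.1, 0.3, -2.7]
gripper_width: 0.0117
gripper_force: 50.0
```

```bash
python3 st.py
```

```text
17.52 tip oven xyz [ -31.1123 -125.9821  111.0522] [179.9994  -0.001  173.2854] F oven [-0.0886  0.2812] -2.681732080856063 M [-0.0293  0.0232  0.0504] 0.011654096954420125
```

Call:
move_arm([
  [[0, 0, 0.1], [0, 0, 0]],
  [[0, 0, 0.2], [0, 0, 0]],
  [[0, 0, 0.3], [0, 0, 0]],
  [[0, 0, 0.4], [0, 0, 0]],
  [[0, 0, 0.42], [0, 0, 0]],
])

```text
time_s: 18.15
tcp_pos: [0.5514, -0.0404, 0.1898]
eef_rot: [-180.0, -0.0, 173.3]
contact_force: [0.3, 0.5, -1.8]
gripper_width: 0.0117
gripper_force: 50.0
```

```bash
python3 st.py
```

```text
18.15 tip oven xyz [ -31.1316 -125.9765  106.8155] [-179.9971   -0.0073  173.2839] F oven [0.2526 0.5171] -1.7767665232496712 M [0.0247 0.0142 0.0123] 0.011722122434708807
```

Call:
move_arm([
  [[0, 0, 0.04], [0, 0, 0]],
  [[0, 0, 0.08], [0, 0, 0]],
  [[0, 0, 0.11], [0, 0, 0]],
  [[0, 0, 0.13], [0, 0, 0]],
  [[0, 0, 0.13], [0, 0, 0]],
])

```text
time_s: 18.77
tcp_pos: [0.5515, -0.0404, 0.1891]
eef_rot: [180.0, 0.0, 173.3]
contact_force: [-1.7, 1.1, 4.3]
gripper_width: 0.0115
gripper_force: 50.0
```

```bash
python3 st.py
```

```text
18.77 tip oven xyz [ -31.0303 -125.9683  106.0597] [179.9987   0.0247 173.2913] F oven [-1.7797  0.9379] 4.325265693306024 M [0.2527 0.9656 0.0083] 0.01151234103568196
```

Seated at the home height with about 6 N. Ease off, release, rise.

Call:
move_arm([
  [[0, 0, -0.04], [0, 0, 0]],
  [[0, 0, -0.04], [0, 0, 0]],
])

```text
time_s: 19.02
tcp_pos: [0.5514, -0.0404, 0.189]
eef_rot: [-180.0, 0.0, 173.3]
contact_force: [-1.3, 0.4, 2.5]
gripper_width: 0.0119
gripper_force: 50.0
```

Call:
move_arm([
  [[0, 0, 0], [0, 0, 0]],
  [[0, 0, 0], [0, 0, 0]],
  [[0, 0, 0], [0, 0, 0]],
  [[0, 0, 0], [0, 0, 0]],
  [[0, 0, 0], [0, 0, 0]],
], jaw=4)

```text
time_s: 19.65
tcp_pos: [0.5514, -0.0404, 0.189]
eef_rot: [-180.0, 0.0, 173.3]
contact_force: [-0.4, -0.5, 0.2]
gripper_width: 0.0402
gripper_force: 0.0
```

Call:
move_arm([
  [[0, 0, -1], [0, 0, 0]],
  [[0, 0, -3], [0, 0, 0]],
  [[0, 0, -6], [0, 0, 0]],
  [[2, 0, -9], [0, 0, 0]],
  [[7, 0, -10], [0, 0, 0]],
])

```text
time_s: 20.27
tcp_pos: [0.4831, -0.0321, 0.291]
eef_rot: [180.0, 0.1, 173.2]
contact_force: [-0.9, 1.2, 0.2]
gripper_width: 0.0399
gripper_force: 0.0
```

Call:
move_arm([
  [[2, -5, -1], [0, 0, 0]],
  [[3, -10, -1], [0, 0, 0]],
  [[3, -15, -1], [0, 0, 0]],
  [[3, -20, -1], [0, 0, 0]],
  [[3, -20, -1], [0, 0, 0]],
])

```text
time_s: 20.9
tcp_pos: [0.4279, -0.2299, 0.2996]
eef_rot: [-180.0, 0.0, 173.0]
contact_force: [-0.0, 0.6, 0.5]
gripper_width: 0.0399
gripper_force: 0.0
```

```bash
python3 - <<'E'
from st import *
S()
s=viewer.capture("scene"); im=s["image"].copy()
P=[O2W(p,o) for p in([-.091,-.126,.225],[-.091,-.126,.12])]
print(proj(s,P))
for l in("pin","pin_grip"): print(l,[(d["location"],d["score"]) for d in pinpoint(l,"scene")])
cv2.imwrite("pics/s4.png",cv2.resize(im[130:310,220:440],None,fx=3.6,fy=3.3,interpolation=cv2.INTER_CUBIC))
E
```

```text
20.9 tip oven xyz [-131.5634 -328.6659  216.566 ] [-179.974     0.0121  173.0425] F oven [-0.076   0.5618] 0.5408546344321179 M [ 0.0218 -0.0014  0.0251] 0.0399031201865453
[[313.3318 210.0235]
 [312.9099 238.9264]]
pin [([252.2, 152.3], 0.81), ([241.4, 313.0], 0.71), ([244.6, 248.5], 0.67)]
pin_grip [([217.9, 165.8], 0.84), ([213.3, 266.8], 0.6), ([261.1, 326.0], 0.47), ([216.4, 312.4], 0.46)]
```

View pics/s4.png

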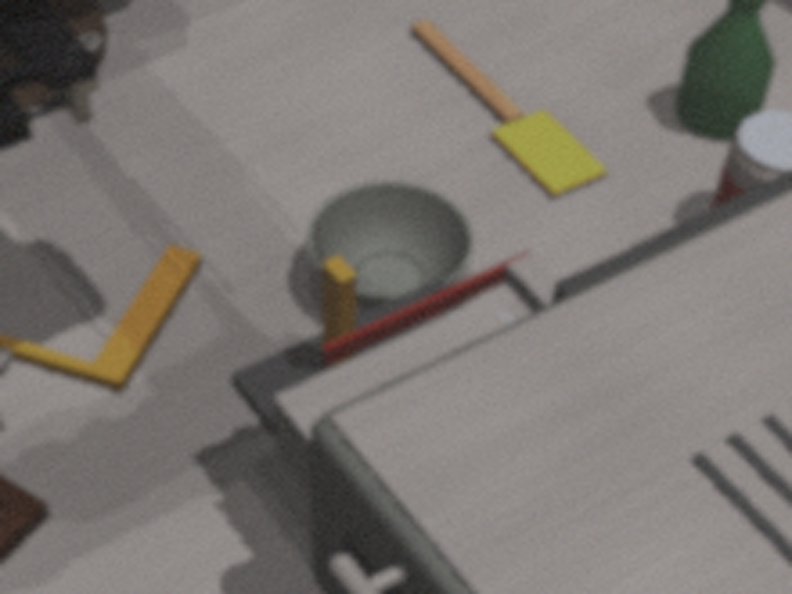

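The pin stands upright in front of the strap, its top at crop (340,268), about 2 px from the home prediction. The door is shut and nothing else has moved, so I'm handing in.

```bash
python3 -c "
from plant import r
print(r.close_job())"
```

```text
the job is handed in; nothing more can be done
None
```

The job is handed in, with no verdict returned: the door is shut and the pin is home and upright in its hole in front of the red strap, released, with the gripper clear and no other item seen to move.

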